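# Uncap the middle outlet size of a test manifold

### The job

Take the middle-sized of the three winged caps off the blue manifold block: each cap is held by a quarter-turn thread that may be right-handed or left-handed, so try it both ways to find which way this one loosens, then lift it off. Finish while still holding that cap steady and upright in the gripper, about 10 cm or more higher than it sat; leave the other two caps on and the things on the bench where they are.

Things in the scene. Friction and masses are not known exactly. Their poses are not given: they have to be found in the camera images.
- manifold: blue steel block bolted to the bench, 100 mm (its x) by 370 mm (its y) by 45 mm high, origin at the centre of its underside. On its top three brass outlets that look alike stand at y = -115, 0 and +115 mm, each under one cap; which cap is where varies. Some outlets are right-handed (cap loosens anticlockwise from above), some left-handed (clockwise).
- cap_mid_grip (a point): grip point of the middle-sized aluminium cap, the one to take off: round, 60 mm diameter, 25 mm high, with an upright flat wing across the top, 12 mm thick (along its x), 48 mm long (along its y), 34 mm high. The point is on the cap's axis inside the wing, 12 mm below the wing's top edge, 22 mm above the round part's top, 97 mm above the bench when seated; z up.
- cap_mid: the same cap (0.13 to 0.25 kg), origin at its underside. It starts within 3 degrees of zero yaw = manifold's yaw, turns freely without rising, and has hard stops at about 8 degrees the wrong way and about 79 the right way from zero (each within 4). From 55 degrees to that stop it lifts straight up, clear after 20 mm; before, only 2 mm. 0.5 N m is enough to feel a stop.
- cap_small_grip (a point): grip point of the small cap, same form and height: 50 mm diameter, wing 40 mm long. Leave it on.
- cap_large_grip (a point): grip point of the large cap, same form and height: 70 mm diameter, wing 56 mm long. Leave it on.
- tape_center (a point): centre of a roll of tape lying flat, 100 mm diameter, 48 mm high, a bystander
- label_center (a point): centre of a roll of white labels lying flat, 84 mm diameter, 50 mm high, a bystander
- driver_grip (a point): handle of a screwdriver lying on the bench, a bystander
Mind the look-alikes: they are no part of the job. Leave any orange, purple or red look-alike of the cap_mid alone.

How it is judged:
By the outcome, as a careful person would: the job done as asked, in the order asked, and still so for the second after the job is handed in, while the arm keeps its last pose, push and grip.
It also fails if it takes over 45 s, if anything falls off the work surface, if the arm or the gripper's body presses on something with over 40 N, if the wrist force passes 120 N, or if a joint passes its speed limit or range.

### The arm

A 7-joint arm with a two-finger parallel gripper is mounted at the origin on the work surface. World frame = base frame: x ahead of the robot, y to its left, z up, the work surface at z = 0. Lengths are in mm, angles in rad, forces in N, time in s.
With the tool pointing down it reaches from about 400 to 900 mm from the base axis. Payload 5.5 kg.
Tool frame: the origin (TCP) lies on the centre line of the jaws, within the pads' length; the fingertips stand robot.tip_reach ahead of it and the grasp point (between the pads) lies 5 mm behind it (robot.tip_reach is the distance from the TCP to the fingertips, in mm); z points along the fingers, x is the direction in which the jaws open and shut, and the axes are right-handed (so a half turn about z gives the same grasp; the last joint's range is limited). The gripper opens to 85 mm and grips with 20 to 120 N. Pads are 22 mm wide; open, the fingers measure 114 mm over their backs; the gripper's body (76 mm by 85 mm) begins 54 mm behind the grasp point. The pads swing forward as they close: fully open they stand 13 mm farther back than shut.
Start: joints at [-1.058, 0.501, -0.427, 1.55, 0.221, 1.138, -0.21], TCP at [160.649, 629.834, 245.31] pointing down, gripper open.
Joint ranges: [-2.88, 2.88], [-0.31, 2.03], [-1.54, 1.56], [0.2, 2.42], [-1.41, 4.55], [0.19, 2.02], [-2.57, 2.57]. Speed limits (rad/s): [2.57, 2.57, 3.14, 3.14, 3.14, 3.14, 3.14].

### API

Orientations are given as a 3x3 rotation matrix whose columns are the frame's x, y, z axes.
In Python, from cell import robot, ik, imaging gives the robot as it stands. Calls block until the motion is done:
- robot.move_to(position, orientation): joint-space move of the TCP to a pose.
- robot.servo_line(position, attitude=None, speed=150, until_force=None): straight line of the TCP; attitude=None keeps the orientation; speed is the mean speed in mm/s. With until_force (N) it stops when the force on the tool has changed by that much, and returns True; else False.
- robot.move_joints(angles): joint-space move.
- robot.let_go() and robot.grab(grip_force=None): open the fingers fully, or close them until they stop; grip_force is the grip in N (None keeps the last).
- robot.pause(seconds).
- ik(position, orientation): joint angles nearest the present ones, or None.
- imaging.get_image(name): name is "scene" or "top" or "wrist"; returns (picture, depth): 384x512x3 uint8, red, green, blue; 384x512 float32, mm along the optical axis (not along the pixel's ray), 0 where there is no reading.
- imaging.camera_info(name): a dict with "fov_y" (degrees; the focal length in pixels is half the picture's height over the tangent of half this angle, whatever the lens; pixels are square), "cx", "cy" (the principal point, pixels), "world_from_camera" (4x4, takes a point from camera to world coordinates). Camera axes: x right, y down, z forward; pixel columns grow to the right and rows downward; lengths in mm; the calibration is good to about 2 mm. The wrist camera is an equidistant fisheye: a pixel r from the principal point sees the ray r / f radians off the axis. A picture is of the moment at which its call begins: read the wrist's pose just before it. camera_info takes no time and is no camera call; for the wrist camera it gives the pose at the moment of the call.
A pose or a line that the arm cannot do raises robot.Unreachable and nothing moves.
- robot.hand_in(): hands the job in, once; it reports no verdict.
Readings, each from a call of its own:
- robot.read_clock(): time.
- robot.read_joint_positions(): joint angles.
- robot.read_joint_velocities(): joint speeds.
- robot.read_effort(): joint torques, N m.
- robot.read_ee_pos(): TCP position.
- robot.read_ee_rot(): TCP orientation.
- robot.read_wrist_force(): force on the tool from outside, world axes, zero at the start.
- robot.read_torque(): the same for the moment, N m.
- robot.read_gripper_width(): finger opening in mm.
Only numpy, scipy, OpenCV 4.12 (cv2) and the standard library are available. Lean on these libraries where they do the work, as an engineer would, in place of code of your own. Each camera call takes 0.05 s, during which the arm holds its last target.

## Working session

There is one attempt and no reset: what is moved stays moved. The work goes in short steps, each a Python script; the robot and the scene stay as the last script left them, time stands still between calls to the robot, and variables do not carry over. Pictures are saved under pics/ and viewed, and the job is handed in when it is done.

```bash
ls; mkdir -p pics
python3 - <<'E'
from cell import robot, ik, imaging
import cv2
for n in ("scene","top"):
    p,d=imaging.get_image(n); cv2.imwrite(f"pics/{n}0.png",cv2.cvtColor(p,cv2.COLOR_RGB2BGR))
    import numpy as np
    np.savez(f"{n}0.npz",p=p,d=d)
    print(n,imaging.camera_info(n))
print(robot.tip_reach,robot.read_clock(),robot.read_gripper_width())
E
```

```text
pics
scene {'fov_y': 51.46294470414163, 'cx': 254.03770533553617, 'cy': 193.3817876167427, 'world_from_camera': array([[-4.80316142e-01,  4.87524980e-01, -7.29119879e-01,
         1.37201618e+03],
       [ 8.77066331e-01,  2.73742318e-01, -3.94740160e-01,
         4.51727541e+02],
       [ 7.14527728e-03, -8.29086568e-01, -5.59074600e-01,
         7.38042461e+02],
       [ 0.00000000e+00,  0.00000000e+00,  0.00000000e+00,
         1.00000000e+00]])}
top {'fov_y': 48.87540153929868, 'cx': 252.85229481148198, 'cy': 190.00507799850163, 'world_from_camera': array([[ 2.94575787e-02, -9.97678897e-01,  6.13927457e-02,
         4.33740698e+02],
       [-9.99536916e-01, -2.98698924e-02, -5.80889350e-03,
        -7.57907952e+00],
       [ 7.62920517e-03, -6.11931997e-02, -9.98096783e-01,
         1.48999812e+03],
       [ 0.00000000e+00,  0.00000000e+00,  0.00000000e+00,
         1.00000000e+00]])}
14.0 0.1 85.25872831904378
```

View pics/scene0.png

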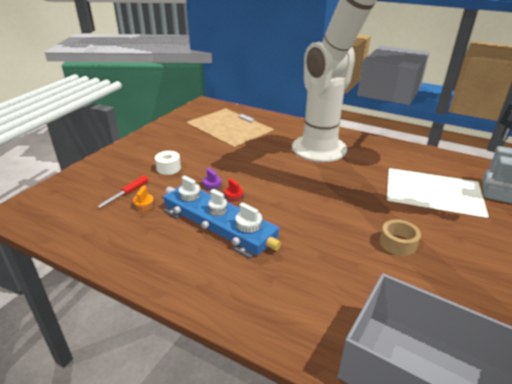

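View pics/top0.png

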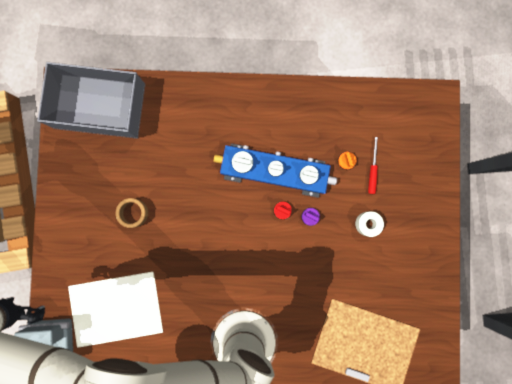

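In the top picture the blue manifold carries three white caps at about (243,161), (276,169) and (310,175). Orange (347,160), red (283,210) and purple (311,216) look-alikes stand loose on the bench. I'll enlarge the crop and measure the diameters.

```bash
cat > h.py <<'E'
import numpy as np, cv2
from cell import robot, ik, imaging
def ray(n,u,v,z,ci=None):
    c=ci or imaging.camera_info(n); f=192/np.tan(np.radians(c['fov_y']/2)); T=c['world_from_camera']
    d=T[:3,:3]@np.array([(u-c['cx'])/f,(v-c['cy'])/f,1]); o=T[:3,3]
    return o+d*(z-o[2])/d[2]
def save(n,p): cv2.imwrite(f"pics/{n}.png",cv2.cvtColor(p,cv2.COLOR_RGB2BGR))
E
python3 - <<'E'
from h import *
a=np.load('top0.npz');p=a['p'];d=a['d']
b=np.load('scene0.npz')['p']
save('topcrop',cv2.resize(p[135:230,205:365],None,fx=5,fy=5,interpolation=cv2.INTER_CUBIC))
save('scenecrop',cv2.resize(b[160:260,125:285],None,fx=5,fy=5,interpolation=cv2.INTER_CUBIC))
hsv=cv2.cvtColor(p,cv2.COLOR_RGB2HSV)
blue=cv2.inRange(hsv,(100,120,60),(125,255,255));blue[:, :200]=0
n,l,s,c=cv2.connectedComponentsWithStats(blue); i=1+np.argmax(s[1:,4]); print(s[i],c[i])
cn=np.argwhere(l==i)[:,::-1].astype(np.float32)
W=np.array([ray('top',u,v,45)[:2] for u,v in cn],np.float32)
r=cv2.minAreaRect(W);print('manifold rect',r)
m=cv2.inRange(hsv,(0,0,150),(180,60,255)); hull=cv2.convexHull(cn.astype(np.int32)); mk=np.zeros_like(m);cv2.fillPoly(mk,[hull],255); m&=mk
n,l,s,c=cv2.connectedComponentsWithStats(m)
for i in range(1,n):
    if s[i,4]>60: 
        w=np.array([ray('top',u,v,75)[:2] for v,u in np.argwhere(l==i)],np.float32)
        print(c[i],s[i],ray('top',*c[i],75),cv2.minEnclosingCircle(w)[1]*2,np.median(d[l==i]))
E
```

```text
[ 220  146  110   47 2196] [276.16347905 169.88797814]
manifold rect ((596.7838745117188, -89.51904296875), (368.7658996582031, 102.32379150390625), 80.97732543945312)
[242.0441989  161.64917127] [232 151  21  22 362] [615.34260054  23.39676675  75.        ] 72.83511352539062 1423.1416
[275.26455026 168.        ] [268 161  15  15 189] [597.24316182 -89.06752718  75.        ] 52.489498138427734 1421.8632Traceback (most recent call last):
  File "<stdin>", line 16, in <module>
  File "h.py", line 4, in ray
    c=ci or imaging.camera_info(n); f=192/np.tan(np.radians(c['fov_y']/2)); T=c['world_from_camera']
            ~~~~~~~~~~~~~~~~~~~^^^
ValueError: time passes only in moves, steps and waits
```

View pics/topcrop.png

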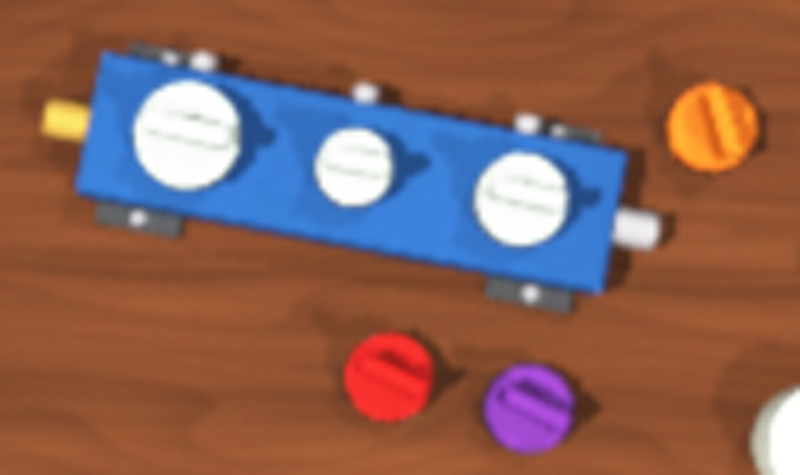

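View pics/scenecrop.png

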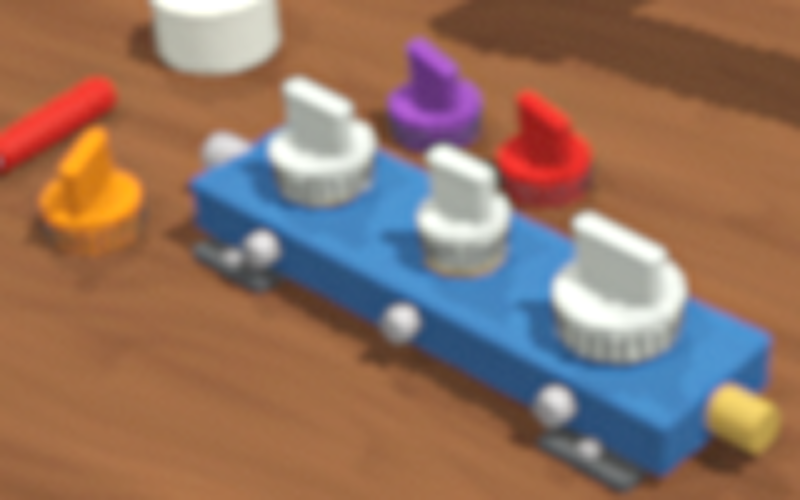

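All three caps look alike except for size. In the top picture, (243,161) measures Ø72.8 mm, so it is the large one. (276,169) measures Ø52.5 mm, the small one. That leaves (310,175) as the middle-sized cap, to be confirmed by measurement. The manifold rectangle is 369×102 mm against the given 370×100. Next I measure the third cap and check it in the wrist view.

Run:
```python
from h import *
ci=imaging.camera_info('top')
a=np.load('top0.npz');p=a['p'];d=a['d']
hsv=cv2.cvtColor(p,cv2.COLOR_RGB2HSV)
m=cv2.inRange(hsv,(0,0,140),(180,70,255)); m[:,:295]=0;m[:,322:]=0;m[:160]=0;m[188:]=0
n,l,s,c=cv2.connectedComponentsWithStats(m)
for i in range(1,n):
    if s[i,4]>60:
        w=np.array([ray('top',u,v,75,ci)[:2] for v,u in np.argwhere(l==i)],np.float32)
        print(c[i],s[i],ray('top',*c[i],75,ci),cv2.minEnclosingCircle(w))
print(np.radians(1),robot.read_clock())
def R(yaw):
    x=np.array([np.cos(yaw),np.sin(yaw),0]);z=np.array([0,0,-1.]);return np.c_[x,np.cross(z,x),z]
y=np.radians(-9)
q=robot.read_joint_positions()
for k in (0,np.pi):
    for t in (-85,0,85):
        print(k,t,np.round(ik([579,-203,97],R(y+k+np.radians(t))),2) if ik([579,-203,97],R(y+k+np.radians(t))) is not None else None)
print(robot.read_ee_rot().round(3))
```

```text
[308.86545455 174.49090909] [300 166  19  18 275] [ 578.72068193 -202.75141738   75.        ] ((579.06201171875, -201.96328735351562), 32.08741760253906)
0.017453292519943295 0.1
0 -85 [-0.22  0.69  0.72  1.78 -0.58  0.88 -0.88]
0 0 [-0.05  0.62  0.47  1.78 -0.37  0.83  0.43]
0 85 [ 0.18  0.58  0.14  1.77 -0.11  0.8   1.71]
3.141592653589793 -85 [ 0.21  0.58  0.11  1.77 -0.08  0.8   1.86]
3.141592653589793 0 [-0.52  1.12  1.35  1.79 -1.16  1.28 -2.14]
3.141592653589793 85 [-0.24  0.7   0.74  1.79 -0.6   0.89 -1.04]
[[ 0.247  0.969 -0.   ]
 [ 0.969 -0.247 -0.002]
 [-0.002 -0.    -1.   ]]
```

The third cap at (309,174) lies at (578.8,-202.8) with Ø about 62–64 mm. That agrees with the manifold fit's prediction of (578.8,-203.1), so it is the middle-sized cap. I'll move above it and check with the wrist camera.

```bash
cat >> h.py <<'E'
def R(yaw):
    x=np.array([np.cos(yaw),np.sin(yaw),0]);z=np.array([0,0,-1.]);return np.c_[x,np.cross(z,x),z]
def yaw(): 
    r=robot.read_ee_rot(); return np.degrees(np.arctan2(r[1,0],r[0,0]))
E
python3 - <<'E'
from h import *
robot.servo_line([160.6,629.8,330],speed=250)
robot.move_to([579,-203,210],R(np.radians(-9)))
ci=imaging.camera_info('wrist')
p,d=imaging.get_image('wrist'); save('wrist1',p); np.savez('wrist1.npz',p=p,d=d,**ci)
print(ci,robot.read_ee_pos(),yaw(),robot.read_clock(),robot.read_joint_positions())
E
```

```text
{'fov_y': 65.70646984690485, 'cx': 257.7401920454503, 'cy': 187.29331387600058, 'world_from_camera': array([[ 9.87976929e-01, -1.48948252e-01, -4.14246990e-02,
         5.89879884e+02],
       [-1.54596991e-01, -9.53843174e-01, -2.57454793e-01,
        -1.36249403e+02],
       [-1.16522499e-03,  2.60763529e-01, -9.65402001e-01,
         3.38039935e+02],
       [ 0.00000000e+00,  0.00000000e+00,  0.00000000e+00,
         1.00000000e+00]])} [ 579.41138478 -202.02065396  209.97127583] -8.909215372865928 3.925 [-0.1194388   0.48440193  0.5525069   1.70786804 -0.28930836  1.03152346
  0.37623239]
```

View pics/wrist1.png

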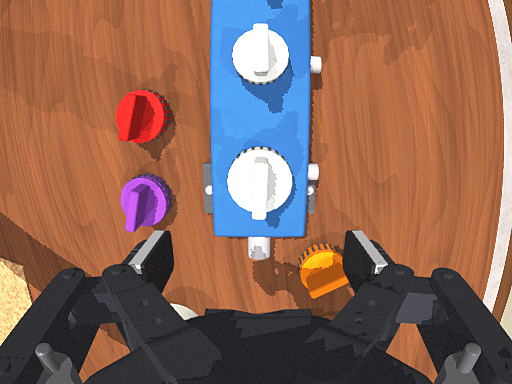

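The wrist view shows the small cap at (260,53), the middle cap at (260,182) with its wing in line with the manifold, and the red, purple and orange look-alikes off to the sides. Next I measure the wing here.

Run:
```python
from h import *
a=np.load('wrist1.npz');p=a['p'];d=a['d'];f=192/np.radians(1)  # placeholder
fov=float(a['fov_y']);f=192/np.tan(np.radians(fov/2));T=a['world_from_camera'];cx,cy=a['cx'],a['cy']
def wr(u,v,z=None,dep=None):
    x,y=u-cx,v-cy;r=np.hypot(x,y);t=r/f;dv=np.array([np.sin(t)*x/r,np.sin(t)*y/r,np.cos(t)]) 
    if dep is not None: return T[:3,3]+T[:3,:3]@(dv*dep/dv[2])
    dv=T[:3,:3]@dv; return T[:3,3]+dv*(z-T[2,3])/dv[2]
P={}
for v in range(140,225):
    for u in range(215,305):
        if d[v,u]>0: P[(u,v)]=wr(u,v,dep=d[v,u])
A=np.array(list(P.values()))
z=A[:,2]
for nm,lo,hi in (('wing',103,116),('disc',70,80)):
    S=A[(z>lo)&(z<hi)]
    r=cv2.minAreaRect(S[:,:2].astype(np.float32)); print(nm,len(S),np.median(S[:,2]),r)
    pc=np.linalg.svd(S[:,:2]-S[:,:2].mean(0))[2][0]; print(np.degrees(np.arctan2(*pc[::-1])))
save('wcrop',cv2.resize(p[130:240,200:320],None,fx=5,fy=5,interpolation=cv2.INTER_CUBIC))
```

```text
wing 843 108.34961576215551 ((580.82275390625, -201.527587890625), (47.64265441894531, 11.999374389648438), 78.29756927490234)
-101.64188529809816
disc 2415 74.50135267965032 ((580.5794067382812, -200.8269805908203), (58.32514953613281, 59.09135437011719), 81.76557922363281)
169.4707042635723
```

View pics/wcrop.png

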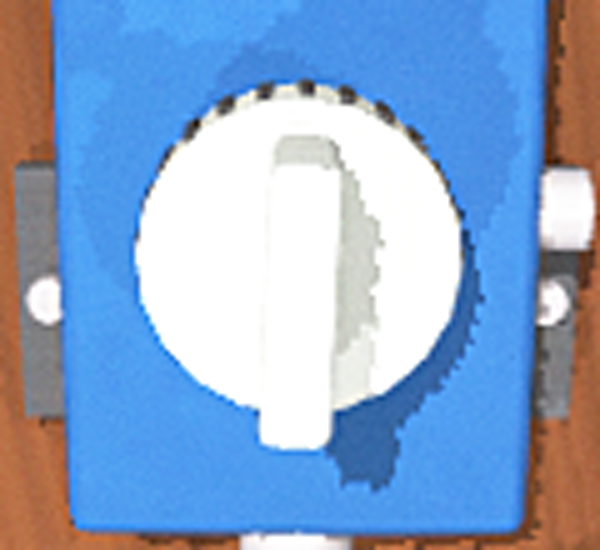

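The wing measures 47.6×12.0 mm with its top at 108 mm, and the disc is Ø59 mm with its top at 74.5 mm. This is the middle cap, at (580.5,-201.3) with wing yaw −11.7°. I'll descend and grip.

Run:
```python
from h import *
r=R(np.radians(-11.2))
robot.servo_line([580.3,-201.4,150],r,speed=120)
print(robot.read_ee_pos(),yaw(),robot.read_wrist_force())
hit=robot.servo_line([580.3,-201.4,94.5],r,speed=80,until_force=12)
print(hit,robot.read_ee_pos(),yaw(),robot.read_wrist_force())
robot.grab(70); robot.pause(0.3)
print(robot.read_gripper_width(),robot.read_ee_pos(),yaw(),robot.read_wrist_force(),robot.read_torque(),robot.read_clock(),robot.read_joint_positions())
```

```text
[ 580.50082063 -201.69154056  150.22843599] -11.203173267973275 [-0.44983503  0.051924   -0.09791107]
False [ 580.5277807  -201.65292924   94.6523603 ] -11.207406727781057 [0.02467601 0.1479392  0.76023834]
10.907475012415826 [ 580.53117241 -201.40967041   94.77533089] -11.19811327000959 [-0.2848756   0.14733761  3.98656696] [ 0.16213808  0.1824139  -0.050319  ] 6.3833 [-0.07251052  0.63148271  0.49192729  1.77848757 -0.3882114   0.82865089
  0.40982298]
```

Gripped (10.9 mm). Now I turn it in small steps, feeling the moment in each direction.

```bash
cat >> h.py <<'E'
def turn(dq,step=3,lim=0.5):
    q=np.array(robot.read_joint_positions()); q0=q.copy(); y0=yaw(); p0=robot.read_ee_pos()
    t0=robot.read_torque()[2]; n=int(np.ceil(abs(dq)/step))
    for k in range(1,n+1):
        q=q0.copy(); q[6]+=np.radians(np.sign(dq)*min(k*step,abs(dq)))
        robot.move_joints(q)
        t=robot.read_torque()[2]; fz=robot.read_wrist_force()
        print(k*step,'yaw %.1f'%yaw(),'tz %.2f'%t,np.round(fz,1),'t=%.2f'%robot.read_clock())
        if abs(t-t0)>lim: print('STOP'); return True
    return False
E
python3 - <<'E'
from h import *
s=turn(15)
print(robot.read_ee_pos()-np.array([580.5,-201.4,94.8]),robot.read_torque(),robot.read_gripper_width())
E
```

```text
3 yaw -8.3 tz -0.02 [-0.6  0.6  2.6] t=6.63
6 yaw -5.3 tz 0.08 [-1.   1.6  4.7] t=6.88
9 yaw -2.3 tz 0.04 [-1.   0.8  3.8] t=7.13
12 yaw 0.7 tz -0.07 [-0.1  0.6  3.6] t=7.38
15 yaw 3.6 tz -0.32 [-0.8  0.   3.1] t=7.63
[ 0.06010286 -0.29008079 -0.0086487 ] [ 0.07368712  0.18646494 -0.3213828 ] 10.696279952178765
```

Run:
```python
from h import *
s=turn(10,2,0.5)
print(robot.read_torque(),robot.read_gripper_width())
```

```text
2 yaw 5.4 tz -0.74 [-0.8  1.4  2.6] t=7.88
4 yaw 7.4 tz -1.19 [-0.3  1.3  3.4] t=8.13
STOP
[ 0.26873917  0.19855984 -1.18993941] 11.007160893472497
```

There is a hard stop anticlockwise at yaw about +3, roughly 12° from zero, with the moment rising to 1.2 N·m. So this outlet looks left-handed. I'll turn clockwise.

Run:
```python
from h import *
turn(-18,9,5)
print(robot.read_torque(),robot.read_ee_pos())
s=turn(-86,5,0.6)
print(robot.read_torque(),robot.read_gripper_width(),robot.read_ee_pos(),yaw())
```

```text
9 yaw -1.3 tz 0.02 [-0.5 -1.1  2.7] t=8.41
18 yaw -10.2 tz -0.01 [ 0.5 -0.8  2.1] t=8.68
[-0.31197397  0.0340743  -0.01388956] [ 580.56818424 -202.02535785   94.78681678]
5 yaw -14.9 tz 0.01 [-0.1 -0.2  2.2] t=8.93
10 yaw -19.9 tz -0.01 [-0.3 -1.1  2.6] t=9.18
15 yaw -24.9 tz 0.01 [-0.3 -1.1  2.3] t=9.43
20 yaw -29.9 tz -0.01 [-0.6 -0.2  2.8] t=9.68
25 yaw -34.9 tz 0.02 [-1.4 -1.1  2.9] t=9.93
30 yaw -39.9 tz 0.01 [-0.7 -0.6  2.4] t=10.18
35 yaw -44.9 tz -0.02 [ 0.4 -1.7  2.8] t=10.43
40 yaw -49.9 tz -0.01 [-0.4  0.1  2. ] t=10.68
45 yaw -54.9 tz -0.01 [-0.3 -1.   2.7] t=10.93
50 yaw -59.9 tz -0.01 [-0.4  0.1  3. ] t=11.18
55 yaw -64.9 tz -0.07 [-0.5 -1.   2.3] t=11.43
60 yaw -69.9 tz -0.02 [-0.4 -0.5  2.9] t=11.68
65 yaw -74.9 tz 0.01 [-0.5 -0.   3. ] t=11.93
70 yaw -79.9 tz -0.03 [-1.2 -0.6  2.6] t=12.18
75 yaw -84.9 tz -0.00 [-0.2 -0.7  3. ] t=12.43
80 yaw -89.9 tz 0.01 [ 2.9 -0.5  0.3] t=12.68
85 yaw -94.8 tz 0.74 [ 4.3 -1.1 -2.7] t=12.93
STOP
[-0.39297588 -1.04325369  0.74050643] 10.609088523754469 [ 581.57025158 -202.12182098   94.8767615 ] -94.80023935481243
```

It turned freely clockwise to the far stop at yaw about −90, roughly 80° from zero, which confirms left-handed. I back off a few degrees and lift with a force guard.

Run:
```python
from h import *
turn(10,5,9)
p=robot.read_ee_pos();print(p,robot.read_torque())
hit=robot.servo_line([p[0],p[1],p[2]+30],speed=50,until_force=15)
print(hit,robot.read_ee_pos(),robot.read_wrist_force())
if not hit:
    hit=robot.servo_line([p[0],p[1],p[2]+135],speed=100,until_force=20)
    robot.pause(0.3)
    print(hit,robot.read_ee_pos(),yaw(),robot.read_wrist_force(),robot.read_gripper_width(),robot.read_clock())
    for n in ('scene','top','wrist'):
        a,d=imaging.get_image(n);save(n+'2',a);
```

```text
5 yaw -89.8 tz 0.04 [ 1.6 -0.6  0.9] t=13.18
10 yaw -85.0 tz -0.03 [0.4 1.4 2.4] t=13.43
[ 581.13846916 -201.57653186   94.81424814] [ 0.35333331 -0.07467759 -0.02564037]
False [ 580.96450879 -201.43873535  124.77376472] [-0.27402829  0.42484    -1.73940697]
False [ 580.94599823 -201.57806895  229.40740321] -84.80525153695297 [-0.18959647  0.30689738 -1.59764649] 10.729612815083886 15.6833
```

Run:
```python
import cv2,numpy as np
s=cv2.imread('pics/scene2.png');t=cv2.imread('pics/top2.png');w=cv2.imread('pics/wrist2.png')
a=cv2.resize(s[90:270,100:300],(400,360));b=cv2.resize(t[120:250,205:395],(400,274))
w=cv2.resize(w,(400,300))
o=np.zeros((600,800,3),np.uint8);o[:360,:400]=a;o[:274,400:]=b;o[280:580,400:]=w
cv2.imwrite('pics/after.png',o)
```

```text
(no output)
```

View pics/after.png

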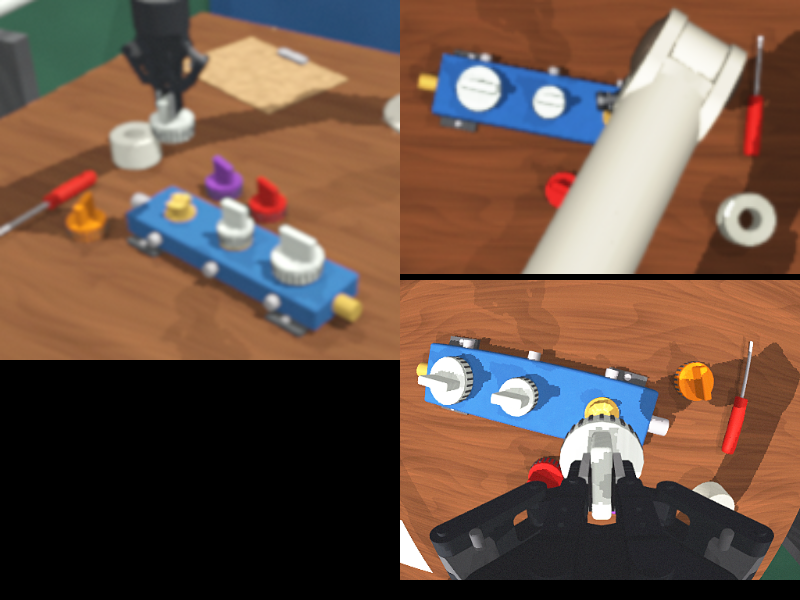

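The composite shows the middle cap upright in the gripper, at about (172,122) in the scene crop. Its brass outlet is bare at (180,205). The small and large caps are still on and the bystanders have not moved.

Run:
```python
from h import *
robot.pause(0.5)
print(robot.read_ee_pos(),robot.read_ee_rot()[:,2],robot.read_gripper_width(),abs(robot.read_joint_velocities()).max(),robot.read_clock())
robot.hand_in()
```

```text
[ 581.13745889 -201.58580914  229.82960123] [ 0.00246193 -0.00162198 -0.99999565] 10.679095119076951 0.0010563237619443868 16.3333
the job is handed in; nothing more can be done
```

The middle-sized cap is off the manifold and held upright in the gripper, about 135 mm above where it sat. The job was handed in at 16.3 s.

- **Which cap:** it measured Ø59 mm with a 47.6 × 12 mm wing. The other two measured about Ø52 and Ø73 mm.
- **Thread direction:** turned anticlockwise, it met a stop about 12° from zero, with up to 1.2 N·m. Turned clockwise, it ran freely to the far stop at about 80°. So this outlet is left-handed.
- **Lift:** I backed off 10° from the stop and lifted it. There was no resistance; the force afterwards was about the cap's weight.
- **Last checks:**
  - The tool was vertical to within 0.2°, the arm was still and the grip width was steady at 10.7 mm.
  - In the pictures the outlet is bare and the other two caps are still on.
  - The screwdriver, label roll and coloured look-alikes look undisturbed. The tape roll was outside my final crops, and the arm did not come near it.

Two readings were off: the anticlockwise stop is at the far edge of the stated 8 ± 4°, and the grip width reads about 1.3 mm under the 12 mm wing thickness. Neither affected the job.

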